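# Gauge two rubber cushions and reject the soft one

### The job

One of the two steel cushion blocks has a rubber cushion that has perished and gone soft. Take the hand hardness gauge out of its wooden holder and press it pin-down, upright and centred, on the cushion of the left block and then of the right block, each time until its foot sits flat on the plate and with a steady push of about 16 N (at least 12, never more than 22 N) for a second, to see how far the pin is pushed in. Then stand the gauge back in its holder and set the block with the softer cushion, which pushes the pin in less, down gently in the tray right way up; leave the other block where it is and disturb nothing else.

Things in the scene. Friction and masses are not known exactly. Their poses are not given: they have to be found in the camera images.
- gauge: Hand hardness gauge, loose, 0.25 kg, stands upright in the holder at the start. Round foot 44 mm in diameter and 7 mm thick with a thin, slightly springy rubber sole (20 N/mm), above it an aluminium barrel 29 mm in diameter up to 90 mm (grip it 48 to 85 mm above the foot's underside), black cap to 93 mm. Round: grip it at any yaw. Origin: centre of the foot's underside; z points up the barrel. A steel pin 6 mm in diameter stands 10 mm out below the foot, in the centre.
- gauge_top (a point): Centre of the top of the gauge's cap, 93 mm above the underside of its foot.
- gauge_pin (a joint): Reading of the gauge: how far its pin is pushed into it, 0 (fully out, 10 mm below the foot) to 0.010 m (flush with the foot). Its spring takes 1 N per mm. A brass collar round the lower barrel rises with the pin, from the lowest black scale ring (0) past the middle (5 mm) to the top one (10 mm). With the foot flat on a plate, the sound cushion pushes the pin in about 8 mm (8 N on the pin), the perished one about 4 mm (4 N).
- block_1: Cushion block, loose, 0.5 kg: dark steel base 60 x 60 x 28 mm (grip its sides), on it a bright steel plate 52 x 52 mm with a round rubber cushion 20 mm wide, flush in its centre, that sinks straight down. The plate is clamped at an unmeasured height, different on each block: its face is 32 to 42 mm above the underside. Origin: centre of the underside; z up, x and y square to the sides.
- block_2: The other cushion block, built like block_1: base 60 x 60 x 28 mm, plate face anywhere from 32 to 42 mm high, 0.5 kg, same origin and axes. The plate heights say nothing of the cushions, and the plates do not give under the gauge. One block stands to the left (y > 0.06), one to the right (y < 0.06), at random.
- holder: Wooden gauge holder, fixed, 84 x 84 x 26 mm, origin at the centre of its underside; z up. In its top is a round recess 49 mm in diameter, 12 mm deep, for the gauge's foot, with an 18 mm hole for the pin below.
- holder_seat (a point): Centre of the floor of the holder's recess, 14 mm above the holder's underside: the gauge's origin lies here when it stands in the holder.
- tray: Open wooden tray for rejects, fixed, 160 x 160 mm outside, 30 mm high, walls and floor 6 mm thick. Origin: centre of the underside; x and y square to its walls. Tray and holder may stand on either side.
- wax: Bystander: yellow wax block, 36 x 56 x 22 mm, near the front edge. Origin at the centre of its underside.
- spool: Bystander: spool of red thread standing upright behind the blocks, 52 mm in diameter, 74 mm high. Origin at the centre of its underside.
- tape: Bystander: roll of masking tape lying flat behind the blocks, 100 mm in diameter, 25 mm high. Origin at the centre of its underside.
- reel: Bystander: taller spool of cream thread standing behind the blocks and to the right, 52 mm in diameter, 86 mm high. Origin at the centre of its underside.
Not all that is in view belongs to the job. What is shaped like the block_2 but pink or yellow is not meant.

How it is judged:
On the way, in this order (a step that is already met when the one before it is completed fails the run):
1. the gauge is pressed upright on the left block's cushion (axes within 6 mm, within 0.08 rad of vertical), its foot down on the plate, with more than 12 N (((world y of block_1 above 0.06 m and horizontal distance between gauge and block_1 below 0.006 m and angle between gauge's own z axis and vertical below 0.08 rad and contact force between gauge and block_1 above 12 N) or (world y of block_2 above 0.06 m and horizontal distance between gauge and block_2 below 0.006 m and angle between gauge's own z axis and vertical below 0.08 rad and contact force between gauge and block_2 above 12 N))), for 0.5 s.
2. then the same on the right block's cushion (((world y of block_1 below 0.06 m and horizontal distance between gauge and block_1 below 0.006 m and angle between gauge's own z axis and vertical below 0.08 rad and contact force between gauge and block_1 above 12 N) or (world y of block_2 below 0.06 m and horizontal distance between gauge and block_2 below 0.006 m and angle between gauge's own z axis and vertical below 0.08 rad and contact force between gauge and block_2 above 12 N))), for 0.5 s.
3. the gauge stands in its holder again (distance between gauge and holder_seat below 0.006 m and angle between gauge's own z axis and vertical below 0.08 rad and contact force between gauge and the fingers below 0.1 N), for 0.2 s.
At the end, for the whole second after the job is handed in: The block with the softer cushion lies flat, right way up and at rest on the floor of the tray, the other block within 30 mm of where it stood, upright, and the gauge stands upright in the holder's recess (within 6 mm of its seat) (x of block_2 in the frame of tray between -0.05 and 0.05 m and y of block_2 in the frame of tray between -0.05 and 0.05 m and z of block_2 in the frame of tray between 0.003 and 0.01 m and angle between each of block_2, block_1, gauge's own z axis and vertical below 0.08 rad and linear speed of each of block_2, block_1, gauge below 0.01 m/s and distance of block_1 from where it was at the start of the episode below 0.03 m and distance between gauge and holder_seat below 0.006 m); the robot touches nothing.
It fails at once if the gauge is pressed on a block with more than 22 N (contact force between gauge and block_1 above 22 N or contact force between gauge and block_2 above 22 N).
It fails at once if a block is dropped (falls faster than 0.5 m/s with the fingers off it) ((contact force between block_1 and the fingers below 0.1 N and linear speed of block_1 above 0.5 m/s) or (contact force between block_2 and the fingers below 0.1 N and linear speed of block_2 above 0.5 m/s)).
It fails at once if a bystander (wax, spool, tape, reel) is moved by more than 30 mm (distance of any of wax, spool, tape, reel from where it was at the start of the episode above 0.03 m).
It also fails if it takes over 72 s, if anything falls off the work surface, if the arm or the gripper's body presses on something with over 40 N, if the wrist force passes 120 N, or if a joint passes its speed limit or range.

### The arm

A 7-joint arm with a two-finger parallel gripper is mounted at the origin on a cart in front of the work surface, level with it; the furniture and walls round the work are solid. World frame = base frame: x ahead of the robot, y to its left, z up, the work surface at z = 0. Lengths are in m, angles in rad, forces in N, time in s.
With the tool pointing down it reaches from about 0.425 to 0.925 m from the base axis. Payload 6.8 kg.
Tool frame: the origin (TCP) lies at the very end of the fingers, on their centre line; the grasp point (between the pads) lies 19 mm behind it; z points along the fingers, y is the line along which they close (so a half turn about z gives the same grasp; the last joint's range is limited). The gripper opens to 85 mm and grips with 20 to 120 N. Pads are 22 mm wide; open, the fingers measure 114 mm over their backs; the gripper's body (76 mm by 85 mm) begins 54 mm behind the grasp point. The pads swing forward as they close: fully open they stand 13 mm farther back than shut.
Start: joints at [-1.367, 0.477, 0.022, 1.555, -0.011, 1.109, -0.083], TCP at [0.207, 0.642, 0.231] pointing down, gripper open.
Joint ranges: [-2.96, 2.96], [-0.34, 2.1], [-1.41, 1.46], [0.24, 2.44], [-1.37, 4.51], [0.17, 1.92], [-2.96, 2.96]. Speed limits (rad/s): [2.39, 2.39, 3.14, 3.14, 3.14, 3.14, 3.14].

### API

Orientations are given as a unit quaternion [w, x, y, z].
In Python, from station import get_obs, read_camera, hand_in gives the robot as it stands.
- The arm moves only by the tool arm_command, never from a script. Its argument "commands" is one flat list of numbers, 7 for each row, row after row: the shift along the tool's x, y, z in m, then the turn, a rotation vector about the tool's x, y, z in degrees, then the opening, from 0 (shut) to 1 (fully open). In form: [tx, ty, tz, rx, ry, rz, fingers, tx, ty, tz, rx, ry, rz, fingers, ...]. A call has 1 to 8 rows; each row is the pose to reach, as a shift and turn from the pose commanded when the call began, along the tool's axes at that moment; what a row does not reach only later rows make up. A row lasts 1/10 s, in which the tool goes at most 50 mm and 8.59 degrees, less where a joint would pass 70% of its speed; a pose out of reach is approached as far as the arm can. A call with a gripper value outside its range is refused whole. The fingers move at their own pace and stop on an object; "force" is the grip in N (left out, the last holds). Time passes only in rows, so rows that repeat a pose let the fingers close. It gives the time, the measured TCP pose, the force, the opening and the grip force at its end, in the units of the state.
- get_obs(): the state, without advancing time (a new reading comes with each control period).
- read_camera(name): name is "side" or "top"; returns a dict with "img" (420x560x3 uint8, red, green, blue), "camera_matrix" (3x3 intrinsics, pixels), "k1" (the pictures are not rectified: a ray, as slopes to the right and down, at radius r is drawn at 1 + k1 r^2 times it, then the intrinsics apply), "pose" (4x4, takes a point from camera to world coordinates). Camera axes: x right, y down, z forward; pixel columns grow to the right and rows downward; lengths in m; the calibration is good to about 2 mm. A picture is of the moment at which its call begins. There is no depth.
- hand_in(): hands the job in; it is judged then, once.
The state is a dict: "t": time; "q": joint angles; "joint_vel": joint speeds; "joint_torque": joint torques, N m; "eef_pos": TCP position; "tool_rot": TCP orientation; "contact_force": force on the tool from outside, world axes, zero at the start; "torque": the same for the moment, N m; "gripper_width": opening from 0.0 (shut) to 1.0 (fully open); "grasp_force": force on a finger pad.
Only numpy, scipy, OpenCV 4.12 (cv2) and the standard library are available. Lean on these libraries where they do the work, as an engineer would, in place of code of your own. Each camera call takes 0.05 s, during which the arm holds its last target. There are 200 camera calls.

## Working session

There is one attempt and no reset: what is moved stays moved. The work goes in short steps, Python scripts to look and compute and a tool call to move; the robot and the scene stay as the last step left them, time stands still between calls to the robot, and variables do not carry over. Pictures are saved under pics/ and viewed, at most 10 in all, crops included, and the job is handed in when it is done.

Besides the shell and the picture viewer there is one more tool, called as a command line: name --argument value ..., lists and objects as JSON in quotes. arm_command: Moves the arm, as the interface text tells. Its arguments: {"type":"object","properties":{"commands":{"type":"array","items":{"type":"number"}},"force":{"type":"number"}},"required":["commands"]}

```bash
mkdir -p pics; cat > h.py <<'E'
import numpy as np, cv2
from station import get_obs, read_camera, hand_in
from scipy.spatial.transform import Rotation as R
def snap(n,f=None):
    c=read_camera(n)
    if f: cv2.imwrite('pics/'+f,c['img'][:,:,::-1])
    return c
def ray(c,u,v):
    K=np.array(c['camera_matrix']);d=np.array([c['k1'],0,0,0,0],float)
    xd=np.array([(u-K[0,2])/K[0,0],(v-K[1,2])/K[1,1]]);x=xd.copy()
    for _ in range(30): x=xd/(1+c['k1']*(x@x))
    P=np.array(c['pose']);return P[:3,3],P[:3,:3]@np.array([x[0],x[1],1])
def onz(c,u,v,z):
    o,d=ray(c,u,v);return o+d*(z-o[2])/d[2]
def proj(c,p):
    P=np.array(c['pose']);q=P[:3,:3].T@(np.array(p)-P[:3,3]);x=q[:2]/q[2];x=x*(1+c['k1']*(x@x))
    K=np.array(c['camera_matrix']);return np.array([K[0,0]*x[0]+K[0,2],K[1,1]*x[1]+K[1,2]])
def tri(c1,p1,c2,p2):
    o1,d1=ray(c1,*p1);o2,d2=ray(c2,*p2);d1=d1/np.linalg.norm(d1);d2=d2/np.linalg.norm(d2)
    s=np.linalg.lstsq(np.c_[d1,-d2],o2-o1,rcond=None)[0];a=o1+s[0]*d1;b=o2+s[1]*d2
    return (a+b)/2,np.linalg.norm(a-b)
E
python3 - <<'E'
from h import *
t=snap('top','t0.png');s=snap('side','s0.png')
for c in(t,s):print(np.round(c['pose'],3),np.round(c['camera_matrix'],1),c['k1'])
o=get_obs();print({k:np.round(v,3) for k,v in o.items()})
E
```

```text
[[ 0.027 -0.989  0.144  0.401]
 [-1.    -0.025  0.016  0.008]
 [-0.012 -0.145 -0.989  1.27 ]
 [ 0.     0.     0.     1.   ]] [[466.9   0.  269.6]
 [  0.  466.9 210.8]
 [  0.    0.    1. ]] -0.07950600100913567
[[ 0.99  -0.066  0.128  0.36 ]
 [-0.144 -0.451  0.881 -1.319]
 [-0.    -0.89  -0.456  0.762]
 [ 0.     0.     0.     1.   ]] [[508.5   0.  288.6]
 [  0.  508.5 204.9]
 [  0.    0.    1. ]] -0.14418008348095704
{'t': np.float64(0.1), 'q': array([-1.367,  0.478,  0.022,  1.556, -0.012,  1.109, -0.083]), 'joint_vel': array([-0.   , -0.002, -0.002, -0.004,  0.001,  0.002, -0.001]), 'joint_torque': array([ 3.0000e-03, -5.9776e+01,  1.6130e+00, -2.8195e+01,  1.3000e-02,
        5.0000e-03,  0.0000e+00]), 'eef_pos': array([0.207, 0.642, 0.23 ]), 'tool_rot': array([-0.   ,  0.155,  0.988, -0.001]), 'contact_force': array([-0.834, -0.808, -1.018]), 'torque': array([0.06 , 0.034, 0.038]), 'grasp_force': np.float64(0.0), 'gripper_width': np.float64(0.998)}
```

View pics/t0.png

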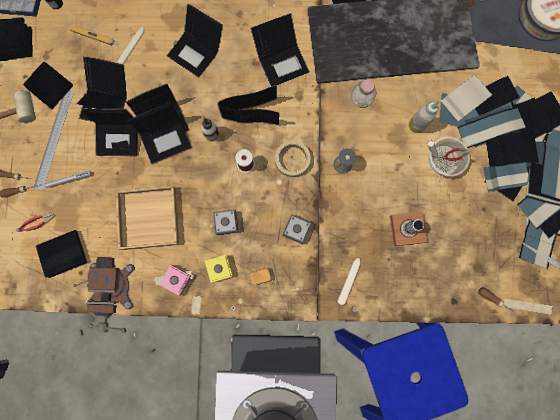

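View pics/s0.png

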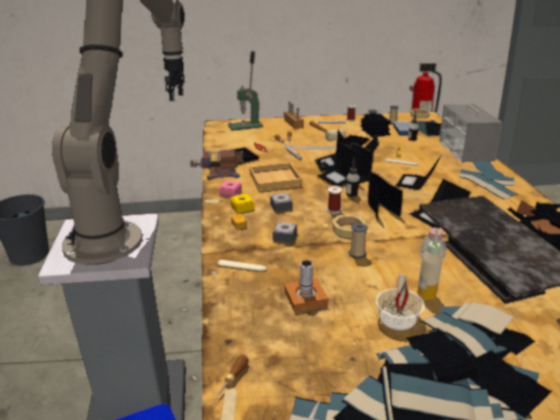

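The top view shows the tray at (150,218), blocks at about (226,222) and (298,229), and holder with gauge at (410,228). The pink (175,280) and yellow (218,268) blocks are decoys. The side view shows the gauge at (307,280) and the blocks at (282,202) and (286,232).

```bash
python3 - <<'E'
from h import *
t=cv2.imread('pics/t0.png');s=cv2.imread('pics/s0.png')
def cr(i,u,v,w=25):return cv2.resize(i[v-w:v+w,u-w:u+w],(266,266),interpolation=cv2.INTER_CUBIC)
m=np.vstack([np.hstack([cr(t,226,222),cr(t,298,229),cr(t,410,228)]),np.hstack([cr(s,282,202),cr(s,286,232),cr(s,307,285,30)])])
cv2.imwrite('pics/m1.png',m)
ct=read_camera('top')
for u,v,z in((226,222,.037),(298,229,.037),(412,225,.1),(408,229,.026),(150,218,.03)):print(onz(ct,u,v,z).round(3))
E
```

```text
[0.548 0.143 0.037]
[ 0.534 -0.049  0.037]
[ 0.544 -0.334  0.1  ]
[ 0.542 -0.345  0.026]
[0.554 0.351 0.03 ]
```

View pics/m1.png

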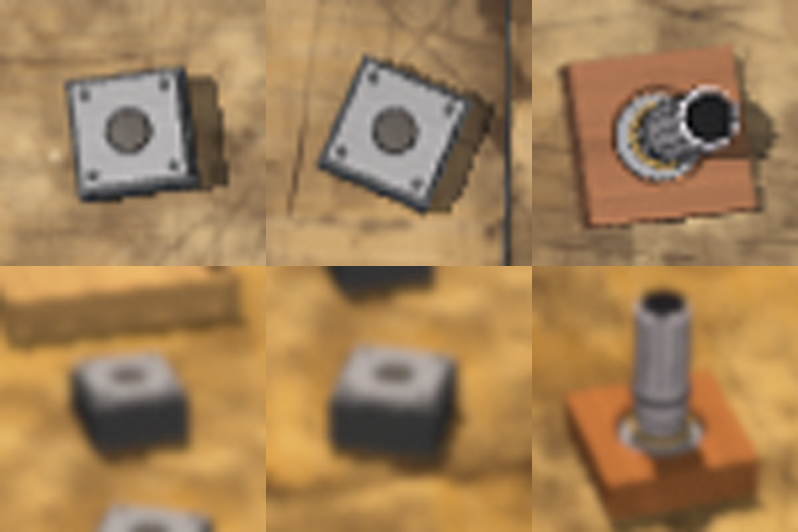

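The crops show both plates clearly with dark round cushions at their centres. The gauge's black cap is at about (418,225) in the top view, with the red-brown holder around it.

```bash
python3 - <<'E'
from h import *
t=snap('top');s=snap('side')
def blob(c,u,v,w,f,near=None):
    im=c['img'][v-w:v+w,u-w:u+w];im=cv2.resize(im,None,fx=8,fy=8,interpolation=cv2.INTER_CUBIC)
    m=f(im.astype(int)).astype(np.uint8)
    cs=[k for k in cv2.findContours(m,cv2.RETR_EXTERNAL,cv2.CHAIN_APPROX_NONE)[0] if cv2.contourArea(k)>300]
    k=max(cs,key=cv2.contourArea) if near is None else min(cs,key=lambda k:np.hypot(*(np.array(cv2.minEnclosingCircle(k)[0])-8*w)))
    toP=lambda p:(np.array(p)+.5)/8-.5+[u-w,v-w]
    M=cv2.moments(k);return toP([M['m10']/M['m00'],M['m01']/M['m00']]),toP(cv2.boxPoints(cv2.minAreaRect(k))),cv2.contourArea(k)/64
sat=lambda i:i.max(2)-i.min(2)
for n,(u,v),(a,b) in(('L',(226,222),(281,197)),('R',(298,229),(285,227))):
    p,box,A=blob(t,u,v,20,lambda i:(sat(i)<40)&(i.mean(2)>130))
    c1,_,A1=blob(t,u,v,6,lambda i:i.mean(2)<145,1)
    c2,_,A2=blob(s,a,b,6,lambda i:i.mean(2)<135,1)
    X,e=tri(t,c1,s,c2)
    B=np.array([onz(t,*q,.037)for q in box]);d=B[1]-B[0]
    print(n,'plate',p.round(1),onz(t,*p,.037).round(4),A,'yaw',np.degrees(np.arctan2(d[1],d[0]))%90,'side',[np.linalg.norm(B[i]-B[i-1]).round(3) for i in range(4)])
    print('  cush',c1.round(1),A1,onz(t,*c1,.037).round(4),c2.round(1),A2,X.round(4),e.round(4))
# gauge cap
c1,_,A1=blob(t,418,225,8,lambda i:i.mean(2)<55,1)
c2,_,A2=blob(s,307,262,6,lambda i:i.mean(2)<80,1)
print('cap',c1,A1,onz(t,*c1,.107).round(4),c2,A2,tri(t,c1,s,c2))
isH=lambda i:(i[...,0]-i[...,2]>55)&(i[...,1]-i[...,2]<35)&(i[...,0]>110)
p,box,A=blob(t,410,228,24,isH);B=np.array([onz(t,*q,.026)for q in box]);print('holder',B.mean(0),[np.linalg.norm(B[i]-B[i-1]).round(3) for i in range(4)],A)
E
```

```text
L plate [224.6 221.2] [0.5496 0.1473 0.037 ] 368.3046875 yaw 8.762791325882844 side [np.float64(0.053), np.float64(0.053), np.float64(0.053), np.float64(0.053)]
  cush [224.7 221.1] 66.6796875 [0.5498 0.147  0.037 ] [280.6 197.1] 12.25 [0.5486 0.1475 0.0334] 0.0032
R plate [296.7 228.4] [ 0.5354 -0.0451  0.037 ] 365.25 yaw 67.9764424149785 side [np.float64(0.052), np.float64(0.053), np.float64(0.053), np.float64(0.053)]
  cush [296.7 228.2] 68.171875 [ 0.5358 -0.0451  0.037 ] [284.6 226.7] 19.328125 [ 0.5348 -0.0452  0.0326] 0.0029
cap [417.83800787 224.66505622] 53.96875 [ 0.5446 -0.347   0.107 ] [306.15160643 262.81174699] 35.015625 (array([ 0.54351745, -0.34734223,  0.10523091]), np.float64(0.002656292824030728))
holder [ 0.54687116 -0.3492087   0.026     ] [np.float64(0.129), np.float64(0.131), np.float64(0.13), np.float64(0.129)] 868.2578125
```

```bash
cat > go.py <<'E'
import sys
from h import *
# go.py x y z yaw(tool-y world angle, deg): shift/turn in tool axes
o=get_obs();q=o['tool_rot'];Rt=R.from_quat([q[1],q[2],q[3],q[0]]).as_matrix()
a=[float(v) for v in sys.argv[1:]]
print('t',round(o['t'],2),'pos',o['eef_pos'].round(4),'F',o['contact_force'].round(2),'w',round(float(o['gripper_width']),3),'q',o['q'].round(2))
print('ydeg',np.degrees(np.arctan2(Rt[1,1],Rt[0,1])).round(2),'z',Rt[:,2].round(4))
if a:
    c,s=np.cos(np.radians(a[3])),np.sin(np.radians(a[3]))
    T=np.array([[-s,c,0],[c,s,0],[0,0,-1]]);T=np.c_[np.cross([c,s,0],[0,0,-1]),[c,s,0],[0,0,-1]]
    print('shift',(Rt.T@(np.array(a[:3])-o['eef_pos'])).round(4),'turn',np.degrees(R.from_matrix(Rt.T@T).as_rotvec()).round(2))
E
python3 go.py .53 .35 .25 90
```

```text
t 0.25 pos [0.207  0.6422 0.2308] F [ 0.   -0.7  -0.29] w 1.006 q [-1.37  0.48  0.02  1.56 -0.01  1.11 -0.08]
ydeg 72.13 z [-2.e-04 -8.e-04 -1.e+00]
shift [-0.3971 -0.179  -0.019 ] turn [ -0.05  -0.   -17.87]
```

arm_command --commands '[-0.397,-0.179,-0.019,0,0,-17.9,1,-0.397,-0.179,-0.019,0,0,-17.9,1,-0.397,-0.179,-0.019,0,0,-17.9,1,-0.397,-0.179,-0.019,0,0,-17.9,1,-0.397,-0.179,-0.019,0,0,-17.9,1,-0.397,-0.179,-0.019,0,0,-17.9,1,-0.397,-0.179,-0.019,0,0,-17.9,1,-0.397,-0.179,-0.019,0,0,-17.9,1]'

```text
t: 1.05
eef_pos: [0.5046, 0.3728, 0.2489]
tool_rot: [0.0, -0.0, 1.0, 0.0]
contact_force: [0.5, 1.2, -0.4]
gripper_width: 1.001
grasp_force: 0.0
```

```bash
python3 go.py .544 -.347 .2 90
```

```text
t 1.05 pos [0.5046 0.3728 0.2489] F [ 0.46  1.17 -0.42] w 1.001 q [-0.79  0.38  0.07  1.66 -0.03  1.1   0.86]
ydeg 90.04 z [ 1.e-04  2.e-04 -1.e+00]
shift [-0.0388 -0.7198  0.0488] turn [0.01 0.01 0.04]
```

arm_command --commands '[-0.02,-0.72,0.02,0,0,0,1,-0.02,-0.72,0.02,0,0,0,1,-0.02,-0.72,0.02,0,0,0,1,-0.02,-0.72,0.02,0,0,0,1,-0.02,-0.72,0.02,0,0,0,1,-0.02,-0.72,0.02,0,0,0,1,-0.02,-0.72,0.02,0,0,0,1,-0.02,-0.72,0.02,0,0,0,1]'

```text
t: 1.85
eef_pos: [0.5145, -0.0273, 0.2379]
tool_rot: [0.0, -0.0, 1.0, 0.0]
contact_force: [1.2, -0.1, 0.5]
gripper_width: 0.999
grasp_force: 0.0
```

```bash
python3 go.py .544 -.347 .2 90
```

```text
t 1.85 pos [ 0.5145 -0.0273  0.2379] F [ 1.25 -0.15  0.55] w 0.999 q [-0.29  0.21  0.26  1.94 -0.06  1.    1.57]
ydeg 90.04 z [ 7.e-04  3.e-04 -1.e+00]
shift [-0.0293 -0.3198  0.0378] turn [0.02 0.04 0.04]
```

arm_command --commands '[-0.029,-0.32,0.038,0,0,0,1,-0.029,-0.32,0.038,0,0,0,1,-0.029,-0.32,0.038,0,0,0,1,-0.029,-0.32,0.038,0,0,0,1,-0.029,-0.32,0.038,0,0,0,1,-0.029,-0.32,0.038,0,0,0,1,-0.029,-0.32,0.038,0,0,0,1,-0.029,-0.32,0.038,0,0,0,1]'

```text
t: 2.65
eef_pos: [0.5422, -0.3502, 0.1989]
tool_rot: [-0.001, 0.003, 1.0, -0.001]
contact_force: [-1.2, -0.5, 0.4]
gripper_width: 1.0
grasp_force: 0.0
```

```bash
python3 go.py .544 -.347 .058 90
```

```text
t 2.65 pos [ 0.5422 -0.3502  0.1989] F [-1.23 -0.45  0.44] w 1.0 q [ 0.2   0.48  0.38  1.68 -0.2   1.02  2.21]
ydeg 89.67 z [-0.0015 -0.0024 -1.    ]
shift [-0.002   0.0036  0.1409] turn [-0.14 -0.09 -0.33]
```

arm_command --commands '[0,0,0.05,0,0,0,1,0,0,0.08,0,0,0,1,0,0,0.11,0,0,0,1,0,0,0.13,0,0,0,1,0,0,0.141,0,0,0,1,0,0,0.141,0,0,0,1,0,0,0.141,0,0,0,1]'

```text
t: 3.35
eef_pos: [0.5446, -0.3452, 0.0595]
tool_rot: [0.001, -0.001, 1.0, -0.0]
contact_force: [1.1, 0.1, 0.6]
gripper_width: 0.997
grasp_force: 0.0
```

```bash
python3 go.py .544 -.347 .058 90; python3 - <<'E'
from h import *
t=snap('top');s=snap('side')
m=np.hstack([cv2.resize(t['img'][185:265,370:470],(400,320),interpolation=2),cv2.resize(s['img'][210:330,250:370],(320,320),interpolation=2)])
cv2.imwrite('pics/g1.png',m[:,:,::-1])
E
```

```text
t 3.35 pos [ 0.5446 -0.3452  0.0595] F [1.12 0.12 0.57] w 0.997 q [ 0.24  0.64  0.31  1.78 -0.27  0.77  2.27]
ydeg 90.06 z [ 1.1e-03 -3.0e-04 -1.0e+00]
shift [ 0.0006 -0.0018  0.0015] turn [-0.02  0.06  0.06]
```

View pics/g1.png

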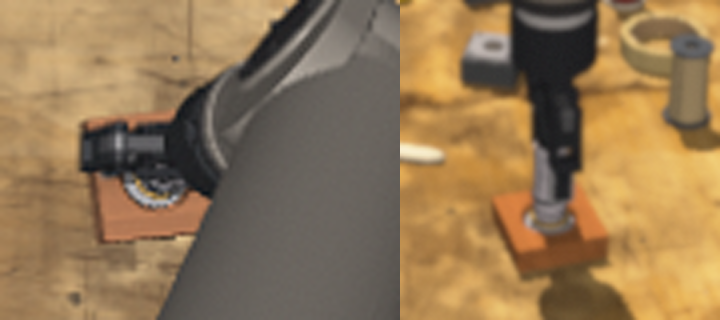

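The gauge stands between the open fingers: in the side crop the near finger is right of the barrel, at about (558,120) against (545,170). I'll check whether that is only parallax.

```bash
python3 - <<'E'
from h import *
s=snap('side')
for p in((.5446,-.395,.085),(.5446,-.347,.085),(.5446,-.347,.05),(.544,-.347,.107)):print(((proj(s,p)-[250,210])*320/120+[400,0]).round(1))
E
```

```text
[561.9 191.2]
[552.  159.5]
[551.3 192. ]
[551.8 138.6]
```

Consistent with parallax, so the gauge is centred. Closing on it.

arm_command --commands '[0,0,0,0,0,0,0,0,0,0,0,0,0,0,0,0,0,0,0,0,0,0,0,0,0,0,0,0,0,0,0,0,0,0,0,0,0,0,0,0,0,0,0,0,0,0,0,0,0,0,0,0,0,0,0,0]' --force 70

```text
t: 4.3
eef_pos: [0.544, -0.3456, 0.0587]
tool_rot: [0.0, -0.0, 1.0, -0.0]
contact_force: [0.6, -1.2, 1.7]
gripper_width: 0.326
grasp_force: 68.5
```

```bash
python3 go.py .544 -.347 .16 90
```

```text
t 4.3 pos [ 0.544  -0.3456  0.0587] F [ 0.57 -1.24  1.66] w 0.326 q [ 0.25  0.64  0.31  1.78 -0.27  0.76  2.27]
ydeg 90.02 z [ 3.e-04 -5.e-04 -1.e+00]
shift [-0.     -0.0014 -0.1013] turn [-0.03  0.02  0.02]
```

arm_command --commands '[0,0,-0.03,0,0,0,0,0,0,-0.07,0,0,0,0,0,0,-0.1,0,0,0,0,0,0.05,-0.1,0,0,0,0,0,0.1,-0.1,0,0,0,0,0,0.15,-0.1,0,0,0,0,0,0.2,-0.1,0,0,0,0,0,0.2,-0.1,0,0,0,0]'

```text
t: 5.1
eef_pos: [0.5436, -0.135, 0.1573]
tool_rot: [-0.002, -0.006, 1.0, 0.003]
contact_force: [-0.4, 0.6, -3.1]
gripper_width: 0.322
grasp_force: 70.8
```

```bash
python3 go.py .549 .147 .15 90
```

```text
t 5.1 pos [ 0.5436 -0.135   0.1573] F [-0.44  0.57 -3.13] w 0.322 q [-0.13  0.39  0.33  1.92 -0.17  0.86  1.88]
ydeg 90.74 z [-0.0033  0.006  -1.    ]
shift [-0.0091  0.2819  0.009 ] turn [ 0.34 -0.18  0.74]
```

arm_command --commands '[-0.005,0.05,0.008,0,0,0,0,-0.005,0.1,0.008,0,0,0,0,-0.005,0.15,0.008,0,0,0,0,-0.005,0.2,0.008,0,0,0,0,-0.005,0.24,0.008,0,0,0,0,-0.005,0.27,0.008,0,0,0,0,-0.005,0.292,0.008,0,0,0,0,-0.005,0.292,0.008,0,0,0,0]'

```text
t: 5.9
eef_pos: [0.5474, 0.1514, 0.1498]
tool_rot: [-0.001, -0.004, 1.0, 0.001]
contact_force: [-1.6, 0.0, -3.6]
gripper_width: 0.324
grasp_force: 70.5
```

arm_command --commands '[0,0,0.02,0,0,0,0,0,0,0.035,0,0,0,0,0,0,0.045,0,0,0,0,0,0,0.045,0,0,0,0,0,0,0.045,0,0,0,0]'

```text
t: 6.4
eef_pos: [0.5487, 0.1462, 0.1057]
tool_rot: [-0.0, 0.0, 1.0, -0.0]
contact_force: [0.3, -0.2, -3.4]
gripper_width: 0.323
grasp_force: 70.5
```

```bash
python3 go.py .549 .147 .09 90; python3 - <<'E'
from h import *
t=snap('top');s=snap('side')
m=np.hstack([cv2.resize(t['img'][180:260,175:275],(400,320),interpolation=2),cv2.resize(s['img'][150:230,240:320],(320,320),interpolation=2)])
cv2.imwrite('pics/g2.png',m[:,:,::-1])
print(((proj(s,(.549,.147,.05))-[240,150])*4+[400,0]).round(1),(proj(s,(.5486,.1475,.0334))-[240,150])*4+[400,0])
E
```

```text
t 6.4 pos [0.5487 0.1462 0.1057] F [ 0.32 -0.21 -3.38] w 0.323 q [-0.56  0.46  0.25  1.94 -0.16  0.76  1.35]
ydeg 90.0 z [-3.e-04 -3.e-04 -1.e+00]
shift [-0.0003  0.0008  0.0157] turn [-0.01 -0.02 -0.  ]
[564.9 170.1] [564.48031386 188.31140568]
```

View pics/g2.png

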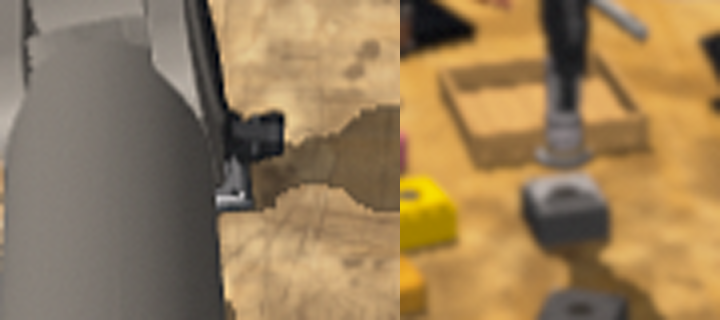

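In the side crop the foot is at (564,157), straight above the cushion at (563,190), as predicted. Lowering in small steps.

arm_command --commands '[0,0,0.006,0,0,0,0,0,0,0.012,0,0,0,0,0,0,0.016,0,0,0,0,0,0,0.017,0,0,0,0,0,0,0.018,0,0,0,0,0,0,0.018,0,0,0,0]'

```text
t: 7.1
eef_pos: [0.5486, 0.1467, 0.0876]
tool_rot: [-0.0, -0.0, 1.0, -0.0]
contact_force: [-0.8, 0.1, -4.1]
gripper_width: 0.322
grasp_force: 70.5
```

```bash
python3 go.py .549 .147 .08 90
```

```text
t 7.1 pos [0.5486 0.1467 0.0876] F [-0.82  0.07 -4.06] w 0.322 q [-0.56  0.49  0.24  1.95 -0.17  0.72  1.35]
ydeg 90.03 z [-1.e-04 -1.e-04 -1.e+00]
shift [-0.0004  0.0003  0.0076] turn [-0.   -0.01  0.03]
```

arm_command --commands '[0,0,0.001,0,0,0,0,0,0,0.002,0,0,0,0,0,0,0.003,0,0,0,0,0,0,0.003,0,0,0,0]'

```text
t: 7.5
eef_pos: [0.5488, 0.1468, 0.0847]
tool_rot: [0.0, -0.0, 1.0, 0.0]
contact_force: [-0.1, -0.8, -1.3]
gripper_width: 0.324
grasp_force: 70.5
```

arm_command --commands '[0,0,0.001,0,0,0,0,0,0,0.002,0,0,0,0,0,0,0.002,0,0,0,0]'

```text
t: 7.8
eef_pos: [0.5488, 0.1467, 0.0826]
tool_rot: [0.0, -0.0, 1.0, 0.0]
contact_force: [-0.7, 0.5, -2.1]
gripper_width: 0.324
grasp_force: 70.5
```

arm_command --commands '[0,0,0.0005,0,0,0,0,0,0,0.001,0,0,0,0,0,0,0.0015,0,0,0,0,0,0,0.0015,0,0,0,0]'

```text
t: 8.2
eef_pos: [0.5488, 0.1467, 0.0811]
tool_rot: [0.0, -0.0, 1.0, 0.0]
contact_force: [0.3, 0.2, -0.7]
gripper_width: 0.322
grasp_force: 70.5
```

arm_command --commands '[0,0,0.0005,0,0,0,0,0,0,0.001,0,0,0,0,0,0,0.001,0,0,0,0]'

```text
t: 8.5
eef_pos: [0.5487, 0.1467, 0.0801]
tool_rot: [0.0, -0.0, 1.0, 0.0]
contact_force: [0.1, -0.5, 0.5]
gripper_width: 0.323
grasp_force: 70.5
```

arm_command --commands '[0,0,0.0004,0,0,0,0,0,0,0.0007,0,0,0,0,0,0,0.0007,0,0,0,0]'

```text
t: 8.8
eef_pos: [0.5487, 0.1467, 0.0794]
tool_rot: [0.0, -0.0, 1.0, 0.0]
contact_force: [0.2, 0.3, 0.0]
gripper_width: 0.32
grasp_force: 70.5
```

arm_command --commands '[0,0,0.0003,0,0,0,0,0,0,0.0005,0,0,0,0,0,0,0.0005,0,0,0,0]'

```text
t: 9.1
eef_pos: [0.5487, 0.1467, 0.079]
tool_rot: [0.0, -0.0, 1.0, 0.0]
contact_force: [0.6, 0.3, 0.8]
gripper_width: 0.322
grasp_force: 70.5
```

arm_command --commands '[0,0,0.0003,0,0,0,0,0,0,0.0005,0,0,0,0,0,0,0.0005,0,0,0,0]'

```text
t: 9.4
eef_pos: [0.5488, 0.1467, 0.0786]
tool_rot: [0.0, -0.0, 1.0, 0.0]
contact_force: [0.5, -0.3, 1.9]
gripper_width: 0.322
grasp_force: 70.9
```

arm_command --commands '[0,0,0.0003,0,0,0,0,0,0,0.0005,0,0,0,0,0,0,0.0005,0,0,0,0]'

```text
t: 9.7
eef_pos: [0.5489, 0.1467, 0.0784]
tool_rot: [0.0, -0.0, 1.0, 0.0]
contact_force: [-0.5, -0.0, 5.6]
gripper_width: 0.322
grasp_force: 71.4
```

arm_command --commands '[0,0,0.0003,0,0,0,0,0,0,0.0005,0,0,0,0,0,0,0.0005,0,0,0,0]'

```text
t: 10.0
eef_pos: [0.549, 0.1467, 0.0782]
tool_rot: [0.0, -0.0, 1.0, 0.0]
contact_force: [-2.1, -2.4, 9.2]
gripper_width: 0.324
grasp_force: 71.7
```

arm_command --commands '[0,0,0.0003,0,0,0,0,0,0,0.0005,0,0,0,0,0,0,0.0005,0,0,0,0]'

```text
t: 10.3
eef_pos: [0.549, 0.1467, 0.078]
tool_rot: [0.0, -0.0, 1.0, 0.0]
contact_force: [-2.4, -0.5, 12.0]
gripper_width: 0.321
grasp_force: 72.0
```

arm_command --commands '[0,0,0,0,0,0,0,0,0,0,0,0,0,0,0,0,0,0,0,0,0]'

```text
t: 10.6
eef_pos: [0.549, 0.1467, 0.078]
tool_rot: [0.0, -0.0, 1.0, 0.0]
contact_force: [-2.7, -1.1, 11.0]
gripper_width: 0.326
grasp_force: 72.0
```

```bash
python3 - <<'E'
from h import *
F=[]
for i in range(6):
    s=snap('side');F.append(get_obs()['contact_force'][2])
print(np.round(F,2))
np.save('sL.npy',s['img'])
E
```

```text
[11.02 10.59 11.47 12.6  11.51 11.34]
```

arm_command --commands '[0,0,0.0003,0,0,0,0,0,0,0.0003,0,0,0,0,0,0,0.0003,0,0,0,0,0,0,0.0003,0,0,0,0,0,0,0.0003,0,0,0,0,0,0,0.0003,0,0,0,0]'

```text
t: 11.5
eef_pos: [0.549, 0.1467, 0.0778]
tool_rot: [0.0, -0.0, 1.0, 0.0]
contact_force: [-3.0, -1.2, 13.5]
gripper_width: 0.325
grasp_force: 72.2
```

```bash
python3 - <<'E'
from h import *
F=[]
for i in range(10):
    s=snap('side');F.append(get_obs()['contact_force'][2])
print(np.round(F,2),np.mean(F))
np.save('sL.npy',s['img'])
E
```

```text
[12.94 12.52 13.06 12.35 12.65 12.96 11.9  12.99 12.26 13.13] 12.675023304791813
```

arm_command --commands '[0,0,-0.01,0,0,0,0,0,0,-0.04,0,0,0,0,0,0,-0.06,0,0,0,0,0.007,-0.05,-0.065,0,0,0,0,0.014,-0.1,-0.065,0,0,0,0,0.014,-0.15,-0.065,0,0,0,0,0.014,-0.18,-0.065,0,0,0,0,0.014,-0.192,-0.065,0,0,0,0]'

```text
t: 12.8
eef_pos: [0.5333, -0.0498, 0.1414]
tool_rot: [-0.001, 0.003, 1.0, -0.001]
contact_force: [0.5, -0.3, -3.0]
gripper_width: 0.321
grasp_force: 70.6
```

arm_command --commands '[0,0,0,0,0,0,0,0,0,0.02,0,0,0,0,0,0,0.035,0,0,0,0,0,0,0.042,0,0,0,0,0,0,0.042,0,0,0,0]'

```text
t: 13.3
eef_pos: [0.534, -0.0434, 0.0985]
tool_rot: [-0.001, -0.002, 1.0, 0.0]
contact_force: [-0.4, 0.3, -3.6]
gripper_width: 0.323
grasp_force: 70.6
```

```bash
python3 go.py .535 -.045 .09 90; python3 - <<'E'
from h import *
s=snap('side')
L=np.load('sL.npy')
m=np.hstack([cv2.resize(L[150:210,255:315],(390,390),interpolation=2),cv2.resize(s['img'][180:240,255:315],(390,390),interpolation=2)])
cv2.imwrite('pics/g3.png',m[:,:,::-1])
o=get_obs()['eef_pos'];print(((proj(s,o-[0,0,.0447])-[255,180])*6.5+[390,0]).round(1),(proj(s,(.5348,-.0452,.0326))-[255,180])*6.5+[390,0])
E
```

```text
t 13.3 pos [ 0.534  -0.0434  0.0985] F [-0.39  0.26 -3.61] w 0.323 q [-0.27  0.43  0.29  2.02 -0.18  0.72  1.71]
ydeg 90.18 z [-2.7e-03  6.0e-04 -1.0e+00]
shift [-0.001  -0.0016  0.0085] turn [ 0.03 -0.15  0.18]
[584.8 258.8] [585.80386662 303.28326217]
```

View pics/g3.png

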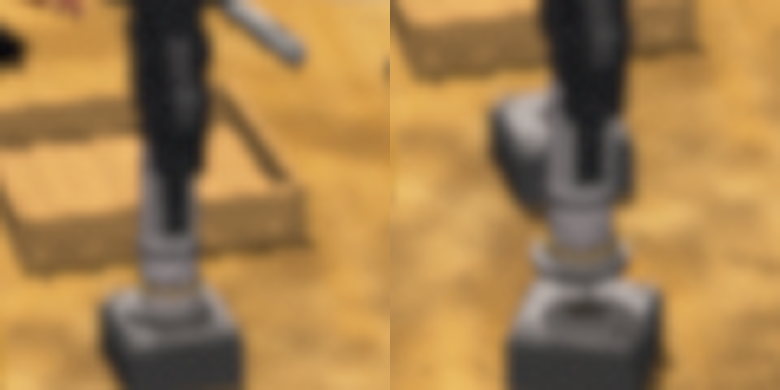

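The left frame shows the foot flat on the left plate, centred at (172,315). The right frame shows the foot at (580,262), above the right cushion at about (585,310).

arm_command --commands '[0,0,0.005,0,0,0,0,0,0,0.008,0,0,0,0,0,0,0.009,0,0,0,0,0,0,0.01,0,0,0,0,0,0,0.01,0,0,0,0]'

```text
t: 13.85
eef_pos: [0.5347, -0.0453, 0.0897]
tool_rot: [0.0, -0.0, 1.0, 0.0]
contact_force: [0.6, 0.2, -2.6]
gripper_width: 0.322
grasp_force: 70.6
```

arm_command --commands '[0,0,0.001,0,0,0,0,0,0,0.002,0,0,0,0,0,0,0.002,0,0,0,0]'

```text
t: 14.15
eef_pos: [0.5348, -0.0453, 0.0876]
tool_rot: [0.0, -0.0, 1.0, -0.0]
contact_force: [-0.2, -0.7, -3.3]
gripper_width: 0.326
grasp_force: 70.6
```

arm_command --commands '[0,0,0.001,0,0,0,0,0,0,0.002,0,0,0,0,0,0,0.002,0,0,0,0]'

```text
t: 14.45
eef_pos: [0.5348, -0.0453, 0.0856]
tool_rot: [0.0, -0.0, 1.0, -0.0]
contact_force: [1.2, 1.0, -1.2]
gripper_width: 0.32
grasp_force: 70.6
```

arm_command --commands '[0,0,0.0007,0,0,0,0,0,0,0.0014,0,0,0,0,0,0,0.002,0,0,0,0,0,0,0.002,0,0,0,0]'

```text
t: 14.85
eef_pos: [0.5349, -0.0454, 0.0837]
tool_rot: [0.0, -0.0, 1.0, 0.0]
contact_force: [0.3, -0.5, -0.6]
gripper_width: 0.325
grasp_force: 70.6
```

arm_command --commands '[0,0,0.0007,0,0,0,0,0,0,0.0014,0,0,0,0,0,0,0.0014,0,0,0,0]'

```text
t: 15.15
eef_pos: [0.5349, -0.0454, 0.0823]
tool_rot: [0.0, -0.0, 1.0, -0.0]
contact_force: [-0.4, -0.2, 1.4]
gripper_width: 0.323
grasp_force: 70.8
```

arm_command --commands '[0,0,0.0005,0,0,0,0,0,0,0.001,0,0,0,0,0,0,0.001,0,0,0,0]'

```text
t: 15.45
eef_pos: [0.5349, -0.0454, 0.0813]
tool_rot: [0.0, -0.0, 1.0, -0.0]
contact_force: [-1.0, -0.1, 1.8]
gripper_width: 0.321
grasp_force: 70.8
```

arm_command --commands '[0,0,0.0004,0,0,0,0,0,0,0.0008,0,0,0,0,0,0,0.0008,0,0,0,0]'

```text
t: 15.75
eef_pos: [0.5349, -0.0454, 0.0805]
tool_rot: [0.0, -0.0, 1.0, -0.0]
contact_force: [-0.1, -0.3, 2.7]
gripper_width: 0.322
grasp_force: 70.9
```

arm_command --commands '[0,0,0.0003,0,0,0,0,0,0,0.0006,0,0,0,0,0,0,0.0006,0,0,0,0]'

```text
t: 16.05
eef_pos: [0.5349, -0.0453, 0.0799]
tool_rot: [0.0, -0.0, 1.0, -0.0]
contact_force: [-0.3, -0.5, 2.9]
gripper_width: 0.322
grasp_force: 71.0
```

arm_command --commands '[0,0,0.0003,0,0,0,0,0,0,0.0005,0,0,0,0,0,0,0.0005,0,0,0,0]'

```text
t: 16.35
eef_pos: [0.5349, -0.0453, 0.0793]
tool_rot: [0.0, -0.0, 1.0, -0.0]
contact_force: [-0.2, 0.3, 3.6]
gripper_width: 0.324
grasp_force: 71.1
```

arm_command --commands '[0,0,0.0003,0,0,0,0,0,0,0.0005,0,0,0,0,0,0,0.0005,0,0,0,0]'

```text
t: 16.65
eef_pos: [0.5349, -0.0453, 0.0789]
tool_rot: [0.0, -0.0, 1.0, -0.0]
contact_force: [0.0, -1.1, 3.2]
gripper_width: 0.321
grasp_force: 71.1
```

arm_command --commands '[0,0,0.0003,0,0,0,0,0,0,0.0005,0,0,0,0,0,0,0.0005,0,0,0,0]'

```text
t: 16.95
eef_pos: [0.5349, -0.0454, 0.0784]
tool_rot: [0.0, -0.0, 1.0, -0.0]
contact_force: [-0.8, -1.1, 4.5]
gripper_width: 0.323
grasp_force: 71.2
```

arm_command --commands '[0,0,0.0003,0,0,0,0,0,0,0.0005,0,0,0,0,0,0,0.0005,0,0,0,0]'

```text
t: 17.25
eef_pos: [0.5349, -0.0453, 0.078]
tool_rot: [0.0, -0.0, 1.0, 0.0]
contact_force: [-0.5, -0.6, 5.4]
gripper_width: 0.323
grasp_force: 71.2
```

arm_command --commands '[0,0,0.0003,0,0,0,0,0,0,0.0005,0,0,0,0,0,0,0.0005,0,0,0,0]'

```text
t: 17.55
eef_pos: [0.535, -0.0454, 0.0778]
tool_rot: [0.0, -0.0, 1.0, 0.0]
contact_force: [-1.8, -0.4, 8.8]
gripper_width: 0.323
grasp_force: 71.4
```

arm_command --commands '[0,0,0.0003,0,0,0,0,0,0,0.0005,0,0,0,0,0,0,0.0005,0,0,0,0]'

```text
t: 17.85
eef_pos: [0.5351, -0.0454, 0.0776]
tool_rot: [0.0, -0.0, 1.0, 0.0]
contact_force: [-2.3, -0.4, 12.1]
gripper_width: 0.324
grasp_force: 71.8
```

arm_command --commands '[0,0,0.0001,0,0,0,0,0,0,0.0001,0,0,0,0,0,0,0.0001,0,0,0,0,0,0,0.0001,0,0,0,0]'

```text
t: 18.25
eef_pos: [0.5351, -0.0454, 0.0775]
tool_rot: [0.0, -0.0, 1.0, 0.0]
contact_force: [-2.6, -1.4, 12.3]
gripper_width: 0.319
grasp_force: 71.8
```

```bash
python3 - <<'E'
from h import *
F=[]
for i in range(8):
    s=snap('side');F.append(get_obs()['contact_force'][2])
print(np.round(F,2),np.mean(F))
np.save('sR.npy',s['img'])
L=np.load('sL.npy')
m=np.hstack([cv2.resize(L[175:205,265:295],(390,390),interpolation=2),cv2.resize(s['img'][207:237,270:300],(390,390),interpolation=2)])
cv2.imwrite('pics/g4.png',m[:,:,::-1])
E
```

```text
[12.48 12.22 12.85 12.04 11.54 10.8  12.76 12.39] 12.135698771726435
```

View pics/g4.png

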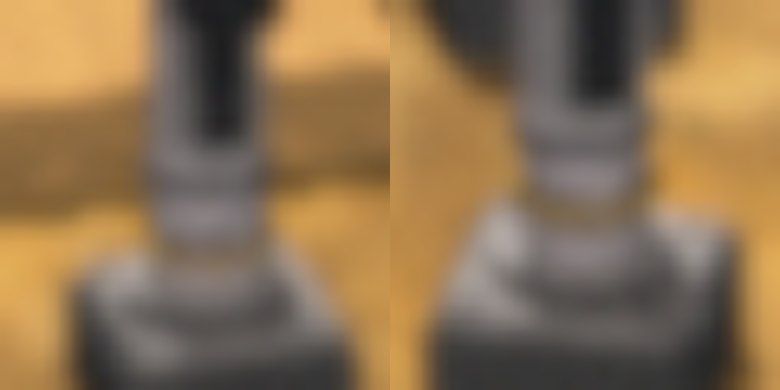

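The brass collar is higher above the foot on the right, (580,207), than on the left, (208,255). The force at foot contact agrees, at about 8 N right and 4 N left, so the left block is the soft one. I'll hold the right press slightly harder for a moment.

arm_command --commands '[0,0,0.0002,0,0,0,0,0,0,0.0002,0,0,0,0,0,0,0.0002,0,0,0,0,0,0,0.0002,0,0,0,0,0,0,0.0002,0,0,0,0,0,0,0.0002,0,0,0,0,0,0,0.0002,0,0,0,0,0,0,0.0002,0,0,0,0]'

```text
t: 19.45
eef_pos: [0.5351, -0.0454, 0.0774]
tool_rot: [0.0, -0.0, 1.0, 0.0]
contact_force: [-1.8, -1.0, 12.7]
gripper_width: 0.321
grasp_force: 72.0
```

arm_command --commands '[0,0,-0.01,0,0,0,0,0,0,-0.04,0,0,0,0,0,0,-0.06,0,0,0,0,-0.004,-0.05,-0.065,0,0,0,0,-0.009,-0.1,-0.065,0,0,0,0,-0.009,-0.15,-0.065,0,0,0,0,-0.009,-0.2,-0.065,0,0,0,0,-0.009,-0.25,-0.065,0,0,0,0]'

```text
t: 20.25
eef_pos: [0.5428, -0.2955, 0.1405]
tool_rot: [-0.001, -0.001, 1.0, 0.001]
contact_force: [1.3, 0.3, -2.4]
gripper_width: 0.322
grasp_force: 71.1
```

```bash
python3 go.py .544 -.3456 .14 90
```

```text
t 20.25 pos [ 0.5428 -0.2955  0.1405] F [ 1.26  0.32 -2.4 ] w 0.322 q [ 0.14  0.5   0.35  1.8  -0.22  0.89  2.16]
ydeg 90.08 z [-0.0022  0.0017 -1.    ]
shift [-0.0011 -0.0501  0.0005] turn [ 0.1  -0.13  0.08]
```

arm_command --commands '[0,-0.03,0,0,0,0,0,0,-0.05,0,0,0,0,0,0,-0.05,0,0,0,0,0,0,-0.05,0.02,0,0,0,0,0,-0.05,0.04,0,0,0,0,0,-0.05,0.05,0,0,0,0,0,-0.05,0.055,0,0,0,0,0,-0.05,0.055,0,0,0,0]'

```text
t: 21.05
eef_pos: [0.5437, -0.3438, 0.0859]
tool_rot: [-0.001, -0.001, 1.0, 0.0]
contact_force: [-0.4, 0.3, -3.0]
gripper_width: 0.321
grasp_force: 70.7
```

```bash
python3 go.py .544 -.3456 .0595 90
```

```text
t 21.05 pos [ 0.5437 -0.3438  0.0859] F [-0.42  0.28 -2.96] w 0.321 q [ 0.23  0.61  0.33  1.77 -0.26  0.81  2.25]
ydeg 90.07 z [-0.0014  0.001  -1.    ]
shift [-0.0004 -0.0018  0.0264] turn [ 0.06 -0.08  0.07]
```

arm_command --commands '[0,0,0.005,0,0,0,0,0,0,0.01,0,0,0,0,0,0,0.014,0,0,0,0,0,0,0.018,0,0,0,0,0,0,0.021,0,0,0,0,0,0,0.021,0,0,0,0]'

```text
t: 21.65
eef_pos: [0.5436, -0.3445, 0.065]
tool_rot: [-0.0, -0.0, 1.0, 0.0]
contact_force: [0.4, 0.2, -4.4]
gripper_width: 0.328
grasp_force: 70.7
```

arm_command --commands '[0,0,0.002,0,0,0,0,0,0,0.004,0,0,0,0,0,0,0.005,0,0,0,0,0,0,0.005,0,0,0,0]'

```text
t: 22.05
eef_pos: [0.5439, -0.3446, 0.0604]
tool_rot: [-0.0, -0.0, 1.0, 0.0]
contact_force: [-0.6, -0.6, -3.8]
gripper_width: 0.326
grasp_force: 70.7
```

Inside the recess without contact forces. Lowering the last bit and then opening.

arm_command --commands '[0,0,0.0006,0,0,0,0,0,0,0.001,0,0,0,0,0,0,0.0014,0,0,0,0,0,0,0.0014,0,0,0,0]'

```text
t: 22.45
eef_pos: [0.5439, -0.3446, 0.0591]
tool_rot: [-0.0, -0.0, 1.0, 0.0]
contact_force: [-0.6, 0.2, -3.6]
gripper_width: 0.323
grasp_force: 70.7
```

arm_command --commands '[0,0,0.0005,0,0,0,0,0,0,0.0008,0,0,0,0,0,0,0.0008,0,0,0,0]'

```text
t: 22.75
eef_pos: [0.544, -0.3447, 0.0587]
tool_rot: [0.0, -0.0, 1.0, 0.0]
contact_force: [-1.1, 0.7, 1.7]
gripper_width: 0.319
grasp_force: 71.1
```

arm_command --commands '[0,0,0,0,0,0,0.5,0,0,0,0,0,0,1,0,0,0,0,0,0,1,0,0,0,0,0,0,1,0,0,0,0,0,0,1,0,0,0,0,0,0,1,0,0,0,0,0,0,1]'

```text
t: 23.45
eef_pos: [0.5439, -0.3446, 0.0583]
tool_rot: [-0.0, -0.0, 1.0, 0.0]
contact_force: [0.6, -1.0, 0.6]
gripper_width: 1.0
grasp_force: 0.0
```

arm_command --commands '[0,0,-0.03,0,0,0,1,0,0,-0.08,0,0,0,1,0,0,-0.12,0,0,0,1,0,0.05,-0.12,0,0,-8,1,0,0.1,-0.12,0,0,-8,1,0,0.15,-0.12,0,0,-8,1,0,0.2,-0.12,0,0,-8,1,0,0.25,-0.12,0,0,-8,1]'

```text
t: 24.25
eef_pos: [0.5435, -0.0928, 0.1786]
tool_rot: [0.0, -0.07, 0.998, 0.0]
contact_force: [2.3, 0.0, -0.5]
gripper_width: 0.999
grasp_force: 0.0
```

```bash
python3 go.py .549 .147 .12 98.8;  python3 - <<'E'
from h import *
t=snap('top');s=snap('side')
m=np.hstack([cv2.resize(t['img'][203:253,385:435],(390,390),interpolation=2),cv2.resize(s['img'][255:315,277:337],(390,390),interpolation=2)])
cv2.imwrite('pics/g5.png',m[:,:,::-1])
E
```

```text
t 24.25 pos [ 0.5435 -0.0928  0.1786] F [ 2.27  0.01 -0.53] w 0.999 q [-0.18  0.34  0.29  1.92 -0.12  0.9   1.88]
ydeg 98.02 z [ 7.e-04  1.e-04 -1.e+00]
shift [-0.0388  0.2367  0.0587] turn [ 0.    0.04 -0.78]
```

View pics/g5.png

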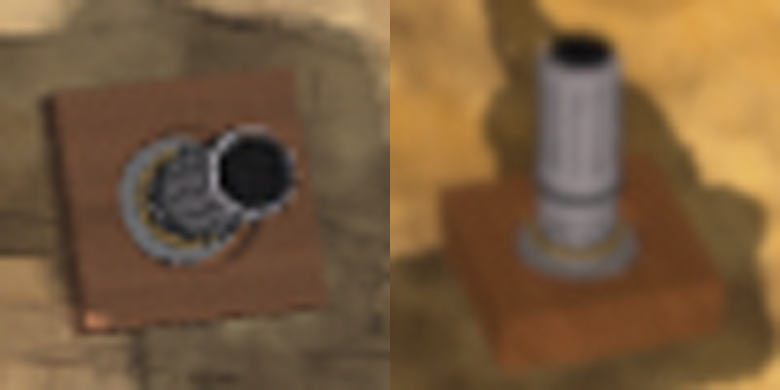

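The gauge stands upright and seated: the cap is at about (417.4,225) in the full image, against (417.8,224.7) at the start. Now the left block.

arm_command --commands '[-0.039,0.237,0.02,0,0,-0.8,1,-0.039,0.237,0.04,0,0,-0.8,1,-0.039,0.237,0.059,0,0,-0.8,1,-0.039,0.237,0.059,0,0,-0.8,1,-0.039,0.237,0.059,0,0,-0.8,1,-0.039,0.237,0.059,0,0,-0.8,1,-0.039,0.237,0.059,0,0,-0.8,1,-0.039,0.237,0.059,0,0,-0.8,1]'

```text
t: 25.15
eef_pos: [0.5497, 0.1437, 0.1196]
tool_rot: [0.0, -0.076, 0.997, -0.0]
contact_force: [0.3, -0.2, 0.6]
gripper_width: 0.999
grasp_force: 0.0
```

```bash
python3 go.py .549 .147 .002 98.8
```

```text
t 25.15 pos [0.5497 0.1437 0.1196] F [ 0.29 -0.16  0.58] w 0.999 q [-0.52  0.44  0.2   1.93 -0.12  0.79  1.47]
ydeg 98.72 z [ 4.e-04 -8.e-04 -1.e+00]
shift [0.0002 0.0035 0.1176] turn [-0.05  0.01 -0.08]
```

arm_command --commands '[0,0.003,0.03,0,0,0,1,0,0.003,0.06,0,0,0,1,0,0.003,0.085,0,0,0,1,0,0.003,0.1,0,0,0,1,0,0.003,0.11,0,0,0,1,0,0.003,0.115,0,0,0,1,0,0.003,0.115,0,0,0,1]'

```text
t: 25.85
eef_pos: [0.5492, 0.1481, 0.0045]
tool_rot: [0.0, -0.077, 0.997, -0.0]
contact_force: [0.1, 0.6, 0.8]
gripper_width: 1.003
grasp_force: 0.0
```

arm_command --commands '[0,0,0.001,0,0,0,0.5,0,0,0.001,0,0,0,0.5,0,0,0.001,0,0,0,0.5,0,0,0.001,0,0,0,0.5,0,0,0.001,0,0,0,0.5,0,0,0.001,0,0,0,0.5]' --force 50

```text
t: 26.45
eef_pos: [0.5496, 0.1484, 0.0044]
tool_rot: [0.001, -0.077, 0.997, 0.0]
contact_force: [-1.2, -0.7, 6.0]
gripper_width: 0.689
grasp_force: 55.0
```

```bash
python3 go.py .55 .351 .15 98.8
```

```text
t 26.45 pos [0.5496 0.1484 0.0044] F [-1.21 -0.68  5.98] w 0.689 q [-0.49  0.62  0.15  1.97 -0.17  0.56  1.5 ]
ydeg 98.82 z [ 1.6e-03  4.0e-04 -1.0e+00]
shift [-0.0317  0.2002 -0.1455] turn [0.01 0.1  0.02]
```

arm_command --commands '[0,0,0,0,0,0,0.4,0,0,-0.02,0,0,0,0.4,0,0,-0.06,0,0,0,0.4,0,0,-0.1,0,0,0,0.4,-0.01,0.05,-0.1,0,0,0,0.4,-0.02,0.09,-0.1,0,0,0,0.4,-0.03,0.13,-0.1,0,0,0,0.4,-0.034,0.17,-0.1,0,0,0,0.4]' --force 70

```text
t: 27.25
eef_pos: [0.5559, 0.3231, 0.1029]
tool_rot: [-0.0, -0.077, 0.997, -0.0]
contact_force: [1.0, -0.6, -6.6]
gripper_width: 0.68
grasp_force: 79.9
```

```bash
python3 go.py .555 .351 .05 98.8
```

```text
t 27.25 pos [0.5559 0.3231 0.1029] F [ 1.01 -0.59 -6.58] w 0.68 q [-0.76  0.57  0.18  1.75 -0.13  0.84  1.21]
ydeg 98.83 z [-5.e-04 -4.e-04 -1.e+00]
shift [-0.0034  0.0277  0.0529] turn [-0.02 -0.03  0.03]
```

arm_command --commands '[-0.003,0.02,0,0,0,0,0.4,-0.003,0.028,0,0,0,0,0.4,-0.003,0.028,0.02,0,0,0,0.4,-0.003,0.028,0.045,0,0,0,0.4,-0.003,0.028,0.065,0,0,0,0.4,-0.003,0.028,0.078,0,0,0,0.4,-0.003,0.028,0.084,0,0,0,0.4,-0.003,0.028,0.084,0,0,0,0.4]'

```text
t: 28.05
eef_pos: [0.5547, 0.3488, 0.0187]
tool_rot: [-0.001, -0.077, 0.997, -0.001]
contact_force: [0.1, 0.1, -5.7]
gripper_width: 0.687
grasp_force: 79.8
```

arm_command --commands '[0,0,0.002,0,0,0,0.4,0,0,0.004,0,0,0,0.4,0,0,0.005,0,0,0,0.4,0,0,0.005,0,0,0,0.4]'

```text
t: 28.45
eef_pos: [0.5551, 0.3499, 0.0146]
tool_rot: [0.0, -0.077, 0.997, 0.0]
contact_force: [-0.1, 1.2, -6.1]
gripper_width: 0.686
grasp_force: 79.8
```

arm_command --commands '[0,0,0.0015,0,0,0,0.4,0,0,0.003,0,0,0,0.4,0,0,0.003,0,0,0,0.4]'

```text
t: 28.75
eef_pos: [0.5548, 0.3497, 0.0111]
tool_rot: [-0.0, -0.077, 0.997, -0.0]
contact_force: [0.7, 0.6, -6.0]
gripper_width: 0.688
grasp_force: 79.8
```

arm_command --commands '[0,0,0.0007,0,0,0,0.4,0,0,0.0014,0,0,0,0.4,0,0,0.0014,0,0,0,0.4]'

```text
t: 29.05
eef_pos: [0.555, 0.3498, 0.0106]
tool_rot: [-0.0, -0.077, 0.997, 0.0]
contact_force: [-4.2, -1.4, 3.4]
gripper_width: 0.685
grasp_force: 80.9
```

Block on the tray floor. Release and retreat.

arm_command --commands '[0,0,0,0,0,0,0.9,0,0,0,0,0,0,0.95,0,0,0,0,0,0,0.95,0,0,0,0,0,0,0.95,0,0,0,0,0,0,0.95]'

```text
t: 29.55
eef_pos: [0.5552, 0.3499, 0.01]
tool_rot: [0.0, -0.077, 0.997, 0.0]
contact_force: [0.6, -0.2, 0.1]
gripper_width: 0.948
grasp_force: 0.0
```

arm_command --commands '[0,0,-0.03,0,0,0,0.95,0,0,-0.07,0,0,0,0.95,0,0,-0.12,0,0,0,0.95,0,0,-0.17,0,0,0,0.95,0.03,0.04,-0.2,0,0,0,0.95,0.06,0.08,-0.2,0,0,0,0.95,0.09,0.12,-0.2,0,0,0,0.95,0.12,0.16,-0.2,0,0,0,0.95]'

```text
t: 30.35
eef_pos: [0.4158, 0.4856, 0.2107]
tool_rot: [0.0, -0.077, 0.997, 0.001]
contact_force: [-0.0, 1.1, -0.6]
gripper_width: 0.959
grasp_force: 0.0
```

```bash
python3 go.py; python3 - <<'E'
from h import *
t=snap('top');s=snap('side')
m=np.hstack([cv2.resize(t['img'][130:300,100:440],(480,240),interpolation=2),cv2.resize(s['img'][130:330,190:390],(240,240),interpolation=2)])
cv2.imwrite('pics/g6.png',m[:,:,::-1])
E
```

```text
t 30.35 pos [0.4158 0.4856 0.2107] F [-0.04  1.1  -0.59] w 0.959 q [-1.08  0.44  0.17  1.68 -0.08  1.03  0.83]
ydeg 98.8 z [ 7.0e-04  1.2e-03 -1.0e+00]
```

View pics/g6.png

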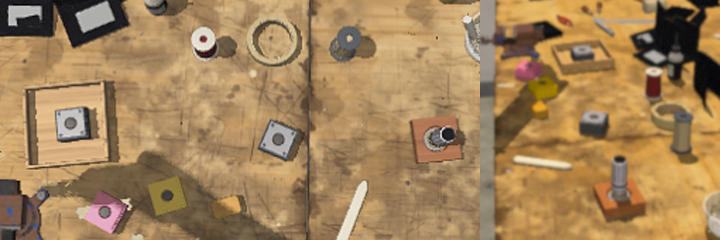

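The block lies flat in the middle of the tray at (72,124). The other block at (280,138) and the gauge in its holder at (440,137) are in place, and nothing else was disturbed.

```bash
python3 -c "
from station import hand_in;print(hand_in())"
```

```text
the job is handed in; nothing more can be done
None
```

I pressed the gauge on both cushions and the left block is the softer one (pin force about 4 N, against about 8 N on the right). It now lies right way up in the tray, the gauge is back in its holder, and the job is handed in at about 30 s; no verdict came back.

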